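# Bring the bean jar round on the spice carousel

## Task

The carousel on the pull-out board is parked: press the round button of its parking catch right down, so that it clicks in and stays down, then turn the tray until the bean jar (the shorter of the two big glass jars) stands at the front of the carousel, straight in line behind the catch button. Do not touch the jars and do not knock the things round about. The tray runs freely, so finish with the wooden T-handle gripped, holding the tray still there while I take the jar: do not let go at the end.

Things in the scene. Friction and masses are not known exactly. Their poses are not given: they have to be found in the camera images.
- carousel_foot: Fixed foot of the carousel, dark steel, 156 mm across, with a black catch housing (38 x 48 mm, 62 mm tall) at its front. Origin: on the turning axis, on the board. Its z is up; its -x axis points from the turning axis to the middle of the catch button, which is the carousel's front. It does not move.
- carousel_axis (a point): Point on the turning axis at the height of the tray's floor, 40 mm above the board; axes as the foot's. The tray is a light wooden disc 209 mm across with a 9 mm rim, its rim's top 49 mm above the board.
- carousel_tray (a joint): Angle of the tray about the vertical axis, rad, positive counter-clockwise seen from above; 0 is the parked position, where every run starts. It turns freely either way (stops only at +-6.2) against about 0.03 N m of friction, once the catch is released; while the catch is up it can move only about 1 degree. A steel keeper of two lugs on the tray's edge stands over the catch when parked.
- tray_handle (a point): Wooden T-handle on the tray's steel column (16 mm thick), turning with the tray: a bar 80 mm long, 16 mm thick, 26 mm tall. This point: the bar's centre, on the turning axis, 250 mm above the board (bar from 237 to 263 mm). The bar's length is its own y axis, so it is gripped across its own x axis; it clears the tallest jar's lid by 27 mm.
- catch_button (a point): Centre of the top of the catch's steel push button, 26 mm across, pressed straight down. It lies 147 mm from the turning axis on the foot's -x side, 84 mm above the board when up, 69 mm when down. No jar stands in front of it at the start.
- catch (a joint): Travel of the catch button, m: 0 up (tray locked), 0.015 fully down (tray free). A sprung detent resists with about 6 N at the start of the stroke, falling to nothing at about 10 mm; beyond that it snaps over and holds the button down by itself with about 2 N. Let go earlier, the button springs back up. Hard stop at 15 mm.
- bean_jar: Bean jar: round glass jar with brown beans and a yellow screw lid, 68 mm across, 150 mm tall, about 0.4 kg, loose on the tray. Origin: centre of its underside. The jars stand about 57 mm from the axis, one in each quarter of the tray, in any order; the quarters lie at about 45 and 135 degrees either side of the front at the start.
- rice_jar: Rice jar: the taller big glass jar, squarish, white contents, yellow lid, 72 mm across, 170 mm tall, loose on the tray. Origin: centre of its underside.
- spice_jar_a: Small spice jar with a black cap, 45 mm across, 105 mm tall, loose on the tray. Origin: centre of its underside.
- spice_jar_b: The other small spice jar with a black cap, 44 mm across, 105 mm tall, loose on the tray. Origin: centre of its underside.
- tuna_tin: Flat round tin, 86 mm across, 40 mm tall, standing on the board to the left of the carousel. Bystander. Origin: centre of its underside.
- cream_cup: Small cream-coloured cup, 69 mm across, 67 mm tall, at the back left. Bystander. Origin: centre of its underside.
- soy_bottle: Sauce bottle, 60 mm across, 201 mm tall, at the back right. Bystander. Origin: centre of its underside.
- peeler: Vegetable peeler, 170 x 25 x 18 mm, lying at the front left. Bystander. Origin: centre of its underside.
Not all that is in view belongs to the job. Leave any pink look-alike of the spice_jar_a alone.

How it is judged:
By the outcome, as a careful person would: the job done as asked, in the order asked, and still so for the second after the job is handed in, while the arm keeps its last pose, push and grip.
It also fails if it takes over 64 s, if anything falls off the work surface, if the arm or the gripper's body presses on something with over 40 N, if the wrist force passes 120 N, or if a joint passes its speed limit or range.

## Robot

A 6-joint arm with a two-finger parallel gripper is mounted at the origin on a cart in front of the work surface, level with it; the furniture and walls round the work are solid. World frame = base frame: x ahead of the robot, y to its left, z up, the work surface at z = 0. Lengths are in mm, angles in rad, forces in N, time in s.
With the tool pointing down it reaches from about 275 to 1000 mm from the base axis. Payload 8.4 kg.
Tool frame: the origin (TCP) lies on the centre line of the jaws, within the pads' length; the fingertips stand r.tip_reach ahead of it and the grasp point (between the pads) lies 11 mm behind it (r.tip_reach is the distance from the TCP to the fingertips, in mm); z points along the fingers, y is the line along which they close (so a half turn about z gives the same grasp; the last joint's range is limited). The gripper opens to 85 mm and grips with 20 to 120 N. Pads are 22 mm wide; open, the fingers measure 114 mm over their backs; the gripper's body (76 mm by 85 mm) begins 54 mm behind the grasp point. The pads swing forward as they close: fully open they stand 13 mm farther back than shut.
Start: joints at [1.099, 0.353, 1.633, -0, 1.155, -0.002], TCP at [282.942, 557.29, 239.281] pointing down, gripper open.
Joint ranges: [-2.63, 2.63], [-0.92, 2.1], [0.06, 2.66], [-1.3, 4.44], [0, 2.69], [-3.02, 3.02]. Speed limits (rad/s): [2.22, 2.22, 2.79, 3.14, 3.14, 3.14].

## Interface

Orientations are given as [roll, pitch, yaw] about the fixed x, y, z axes, in that order (R = Rz(yaw) Ry(pitch) Rx(roll)).
In Python, from rig import r gives the robot as it stands.
- The arm moves only by the tool carry_out, never from a script. Its argument "targets" is a list of rows, each an object with "dp": the shift along the tool's x, y, z in mm, a list of three; "yaw": the turn about the tool's z in degrees. A call has 1 to 12 rows; each row is the pose to reach, as a shift and turn from the pose commanded when the call began, along the tool's axes at that moment; what a row does not reach only later rows make up. A row lasts 1/8 s, in which the tool goes at most 62.5 mm and 10.7 degrees, less where a joint would pass 70% of its speed; a pose out of reach is approached as far as the arm can. A call with a gripper value outside its range is refused whole. "fingers" is the opening, from -1 (shut) to 1 (fully open), so that 0 is half open, set as the call begins (left out, the last holds). The fingers move at their own pace and stop on an object; "grip_force" is the grip in N (left out, the last holds). Time passes only in rows, so rows that repeat a pose let the fingers close. It gives the time, the measured TCP pose, the force, the opening and the grip force at its end, in the units of the state.
- r.sense(): the state, without advancing time (a new reading comes with each control period).
- r.grab_frame(name): name is "scene" or "top" or "wrist"; returns the picture (420x560x3 uint8, red, green, blue); there is no depth.
- r.get_calibration(name): a dict with "fx", "fy", "cx", "cy" (pixels), "rvec" (rotation vector, rad) and "tvec" (3), from world to camera coordinates, as OpenCV has them. Camera axes: x right, y down, z forward; pixel columns grow to the right and rows downward; lengths in mm; the calibration is good to about 2 mm. A picture is of the moment at which its call begins: read the wrist's pose just before it. get_calibration takes no time and is no camera call; for the wrist camera it gives the pose at the moment of the call.
- r.sign_off(): hands the job in; it is judged then, once.
The state is a dict: "clock": time; "qpos": joint angles; "qvel": joint speeds; "joint_efforts": joint torques, N m; "eef_pos": TCP position; "tcp_rot": TCP orientation; "contact_force": force on the tool from outside, world axes, zero at the start; "wrist_torque": the same for the moment, N m; "opening": opening from 0.0 (shut) to 1.0 (fully open); "grasp_force": force on a finger pad.
Only numpy, scipy, OpenCV 4.12 (cv2) and the standard library are available. Lean on these libraries where they do the work, as an engineer would, in place of code of your own. Each camera call takes 0.05 s, during which the arm holds its last target. There are 200 camera calls.

## Working session

There is one attempt and no reset: what is moved stays moved. The work goes in short steps, Python scripts to look and compute and a tool call to move; the robot and the scene stay as the last step left them, time stands still between calls to the robot, and variables do not carry over. Pictures are saved under pics/ and viewed, at most 10 in all, crops included, and the job is handed in when it is done.

Besides the shell and the picture viewer there is one more tool, called after "Emit:" in YAML: its name, and indented under it one key for each argument. carry_out: Moves the arm, as the interface text tells. Its arguments: {"type":"object","properties":{"targets":{"type":"array","items":{"type":"object","properties":{"dp":{"type":"array","items":{"type":"number"}},"yaw":{"type":"number"}}}},"fingers":{"type":"number"},"grip_force":{"type":"number"}},"required":["targets"]}

```bash
mkdir -p pics; cat > h.py <<'E'
from rig import r
import numpy as np, cv2
def cal(n):
    c=r.get_calibration(n);K=np.array([[c['fx'],0,c['cx']],[0,c['fy'],c['cy']],[0,0,1.]])
    return K,cv2.Rodrigues(np.array(c['rvec'],float))[0],np.array(c['tvec'],float).ravel()
def onz(n,u,v,z):
    K,R,t=cal(n);d=R.T@np.linalg.solve(K,[u,v,1]);o=-R.T@t
    return o+d*(z-o[2])/d[2]
def px(n,P):
    K,R,t=cal(n);q=K@(R@np.array(P,float)+t);return q[:2]/q[2]
E
python3 - <<'E'
from h import *
s=r.sense();print(s['clock'],s['eef_pos'],s['tcp_rot'],s['opening'],s['contact_force'],r.tip_reach)
a=r.grab_frame('scene');b=r.grab_frame('top')
for n,i in(('scene',a),('top',b)):
    cv2.imwrite(f'pics/{n}0.png',cv2.resize(i[:,:,::-1],(800,600),interpolation=cv2.INTER_CUBIC))
E
```

```text
0.0 [282.75613656 556.86660982 238.58053348] [-3.14022576e+00  1.87378915e-05  2.67175621e+00] 0.9989239463003458 [-0.03606966 -0.90804018 -0.32210939] 8.0
```

View pics/scene0.png

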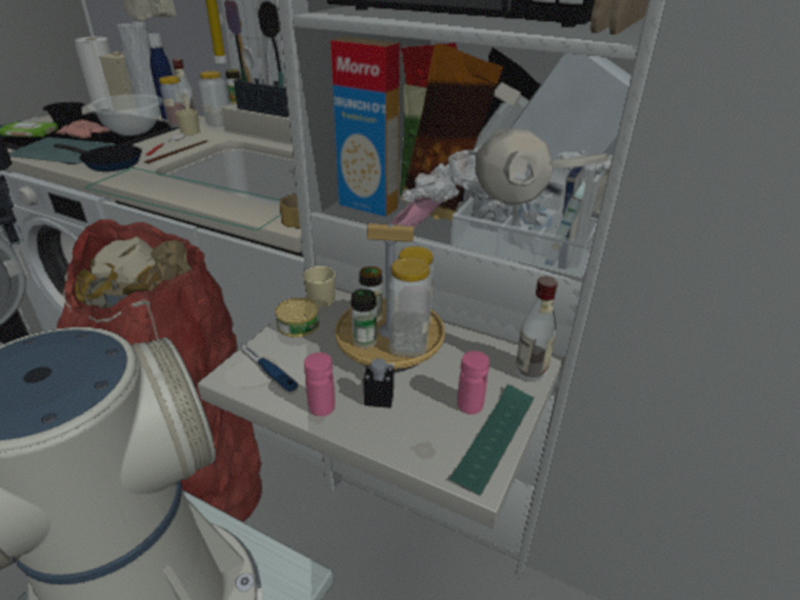

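View pics/top0.png

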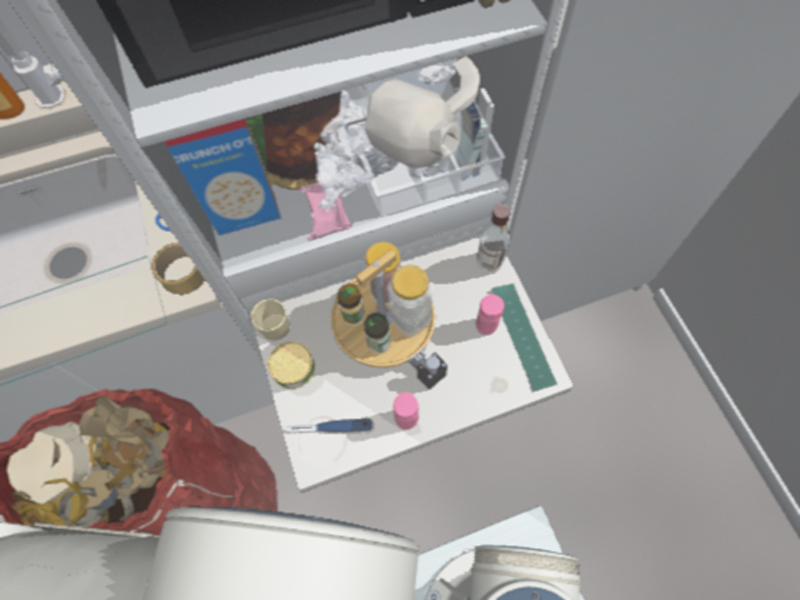

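The pictures show the carousel at scene (390,335) and top (383,320). The catch button is at scene (378,370) and top (431,366), and the T-bar at scene (390,233) and top (378,268). Pink look-alikes stand at scene (320,385) and (473,382).

Bean jar candidates are the two yellow lids: the front one at scene (411,270) / top (409,280), and the back one at scene (416,255) / top (383,257). I'll check both in a close crop.

```bash
python3 - <<'E'
from h import *
a=cv2.imread('pics/scene0.png')[200:420,300:480];b=cv2.imread('pics/top0.png')[225:405,310:470]
a=cv2.resize(a,(400,489),interpolation=cv2.INTER_CUBIC) ;b=cv2.resize(b,(400,450),interpolation=cv2.INTER_CUBIC)
c=np.zeros((489,800,3),np.uint8);c[:,:400]=a;c[:450,400:]=b
cv2.imwrite('pics/crop.png',cv2.convertScaleAbs(c,alpha=1.3))
E
```

```text
(no output)
```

View pics/crop.png

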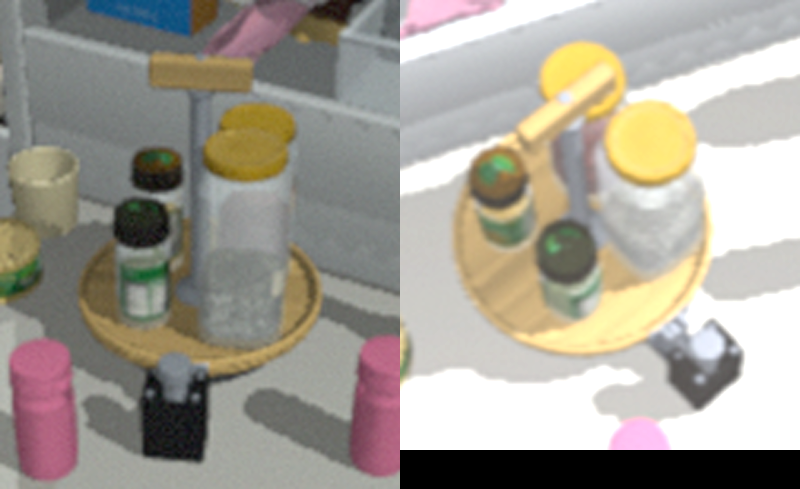

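```bash
cat >> h.py <<'E'
N=lambda p:((p[0]+.5)*.7-.5,(p[1]+.5)*.7-.5)
def tri(ps):
    A=[]
    for n,p in ps:
        K,R,t=cal(n);P=K@np.c_[R,t];A+=[p[0]*P[2]-P[0],p[1]*P[2]-P[1]]
    v=np.linalg.svd(np.array(A))[2][-1];return v[:3]/v[3]
E
python3 - <<'E'
from h import *
np.set_printoptions(precision=1,suppress=True)
for nm,s,t,z in [('button',(379.2,361.5),(433.2,362.2),84),('bar',(390.4,232.4),(377.5,268),250),('bean',(416,255),(382.8,257),190),('rice',(411,268),(411,281),210),('trayL',(335,330),(331,320),49)]:
    print(nm,onz('scene',*N(s),z),onz('top',*N(t),z),tri([('scene',N(s)),('top',N(t))]))
# tray rim extents in top: fit
e=[((x-400)/2.5+310,y/2.5+225) for x,y in [(453,225),(470,300),(520,342),(580,352),(640,335),(690,290),(708,250)]]
P=np.array([onz('top',*N(p),49)[:2] for p in e]);
from scipy.optimize import least_squares
f=least_squares(lambda c:np.hypot(*(P-c).T)-104.5,[700,100]);print('axis',f.x,f.fun)
b=[((x-400)/2.5+310,y/2.5+225) for x,y in [(528,140),(608,78)]]
for p in b: print('barend',onz('top',*N(p),260))
E
```

```text
button [449.2 -62.2  84. ] [445.4 -61.7  84. ] [445.9 -62.4  85.7]
bar [583.5 -10.4 250. ] [582.7  -9.6 250. ] [583.3 -10.  249.7]
bean [631.2 -37.6 190. ] [632.8 -33.3 190. ] [635.5 -34.5 186.4]
rice [554.8 -65.1 210. ] [558.7 -60.9 210. ] [561.  -61.8 205.7]
trayL [525.7  76.7  49. ] [610.9  91.8  49. ] [616.8 108.1  -6.8]
axis [583.4  -6.2] [-2.8  0.2  1.6  0.3 -1.2 -1.5 -0.1]
barend [563.8  24.9 260. ]
barend [589.4 -40.7 260. ]
```

```bash
cat >> h.py <<'E'
from scipy.spatial.transform import Rotation as Ro
def todp(tgt,tooly=None,pos=None):
    s=r.sense();R=Ro.from_euler('xyz',s['tcp_rot']).as_matrix();p=s['eef_pos'] if pos is None else pos
    d=R.T@(np.array(tgt)-p)
    a=np.degrees(np.arctan2(R[1,1],R[0,1]));print('pos',s['eef_pos'],'tooly',a,'dp',d,'yaw cw',None if tooly is None else (a-tooly+180)%360-180,'t',s['clock'],'F',s['contact_force'],'open',s['opening'],'q6',s['qpos'][5])
E
python3 - <<'E'
from h import *
np.set_printoptions(precision=1,suppress=True)
todp([446.5,-62,180],-68.8)
E
```

```text
pos [282.8 556.9 238.6] tooly 63.080171962137904 dp [-426.2 -477.7   59.2] yaw cw 131.88017196213787 t 0.1 F [-0.6  0.2  0.6] open 0.9959224236750324 q6 -0.0023738192839169747
```

Emit:
carry_out:
  targets:
    - {"dp": [-10,-11,0],"yaw": 3}
    - {"dp": [-35,-40,0],"yaw": 10}
    - {"dp": [-70,-78,0],"yaw": 20}
    - {"dp": [-105,-118,0],"yaw": 30}
    - {"dp": [-140,-157,0],"yaw": 40}
    - {"dp": [-175,-196,0],"yaw": 50}
    - {"dp": [-210,-235,0],"yaw": 60}
    - {"dp": [-245,-275,10],"yaw": 70}
    - {"dp": [-280,-314,20],"yaw": 80}
    - {"dp": [-315,-353,30],"yaw": 90}
    - {"dp": [-345,-387,30],"yaw": 97}
    - {"dp": [-360,-404,30],"yaw": 100}
  fingers: -1

```text
clock: 1.6
eef_pos: [420.4, 31.5, 209.1]
tcp_rot: [-3.142, 0.001, 0.919]
contact_force: [-0.2, 0.3, -0.3]
opening: 0.001
grasp_force: 0.0
```

```bash
python3 - <<'E'
from h import *
np.set_printoptions(precision=1,suppress=True)
todp([446.5,-62,180],-68.8)
E
```

```text
pos [420.4  31.5 209.1] tooly -37.32455906348334 dp [-58.6  77.4  29.1] yaw cw 31.475440936516662 t 1.6 F [-0.2  0.3 -0.3] open 0.00076958419787247 q6 0.7233380905889983
```

Emit:
carry_out:
  targets:
    - {"dp": [-8,11,4],"yaw": 5}
    - {"dp": [-25,33,12],"yaw": 14}
    - {"dp": [-42,55,20],"yaw": 23}
    - {"dp": [-55,72,27],"yaw": 29}
    - {"dp": [-58.5,77.5,29],"yaw": 31.5}
    - {"dp": [-58.5,77.5,29],"yaw": 31.5}
    - {"dp": [-58.5,77.5,29],"yaw": 31.5}

```text
clock: 2.48
eef_pos: [447.6, -58.7, 180.5]
tcp_rot: [-3.141, -0.0, 0.378]
contact_force: [-0.1, -0.4, -0.0]
opening: -0.001
grasp_force: 0.0
```

```bash
python3 - <<'E'
from h import *
np.set_printoptions(precision=1,suppress=True)
todp([446.5,-62,95],-68.8)
print(px('wrist',[446.5,-62,84]))
w=r.grab_frame('wrist')
cv2.imwrite('pics/w1.png',cv2.resize(w[:,:,::-1],(800,600),interpolation=cv2.INTER_CUBIC))
E
```

```text
pos [447.6 -58.7 180.5] tooly -68.34070390057938 dp [-2.3  2.6 85.5] yaw cw 0.45929609942061234 t 2.475 F [-0.1 -0.4 -0. ] open -0.0012223925478097438 q6 1.0587264500010067
[282.9 217.3]
```

View pics/w1.png

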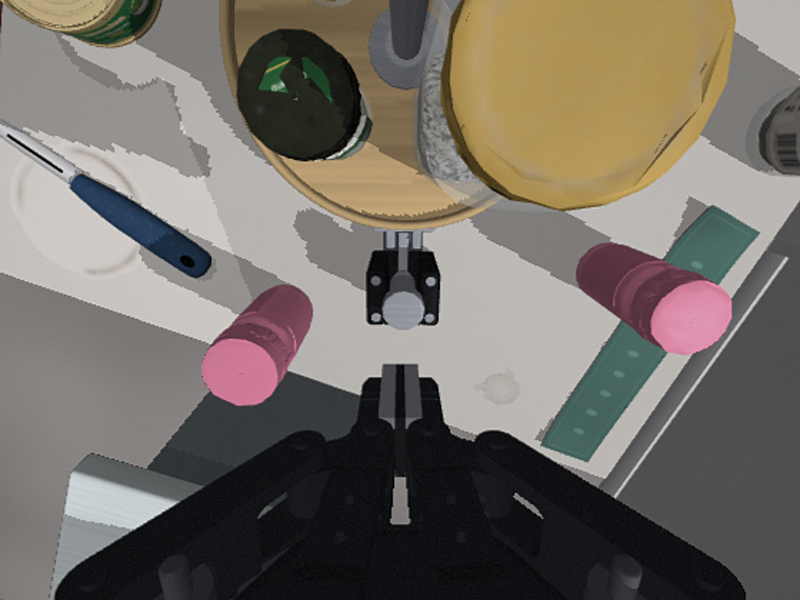

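The wrist picture shows the button top centred at (404,309), straight below the column's foot at about (405,50). The fingers are shut. The rice lid is at (590,95) and the pinks are at (240,370) and (690,315).

```bash
python3 - <<'E'
from h import *
np.set_printoptions(precision=1,suppress=True)
b=onz('wrist',*N((404,309)),84);c=onz('wrist',*N((404,50)),42);print(b,c,np.hypot(*(c-b)[:2]),np.degrees(np.arctan2(*(c-b)[1::-1])))
todp([*b[:2],95],-68.8)
E
```

```text
[447.5 -61.4  84. ] [581.1  -8.2  42. ] 143.78774483492055 21.720287887941335
pos [447.7 -58.7 180.5] tooly -68.33100337760999 dp [-1.2  2.4 85.5] yaw cw 0.4689966223900228 t 2.525 F [-0.4 -0.3  0.6] open -0.0015111251891990897 q6 1.0588104364167794
```

Emit:
carry_out:
  targets:
    - {"dp": [-1,2.5,10],"yaw": 0}
    - {"dp": [-1,2.5,30],"yaw": 0}
    - {"dp": [-1,2.5,50],"yaw": 0}
    - {"dp": [-1,2.5,68],"yaw": 0}
    - {"dp": [-1,2.5,78],"yaw": 0}
    - {"dp": [-1,2.5,82],"yaw": 0}
    - {"dp": [-1,2.5,82],"yaw": 0}
    - {"dp": [-1,2.5,82],"yaw": 0}

```text
clock: 3.52
eef_pos: [448.2, -62.0, 98.7]
tcp_rot: [3.141, -0.001, 0.377]
contact_force: [-0.2, -0.4, 0.4]
opening: -0.002
grasp_force: 0.0
```

```bash
python3 - <<'E'
from h import *
np.set_printoptions(precision=1,suppress=True)
todp([447,-61.6,77],-68.8)
E
```

```text
pos [448.2 -62.   98.7] tooly -68.41227900896324 dp [-1.  -0.8 21.7] yaw cw 0.3877209910367583 t 3.525 F [-0.2 -0.4  0.4] open -0.00248674016555008 q6 1.053352598280282
```

Emit:
carry_out:
  targets:
    - {"dp": [-1,0,3],"yaw": 0}
    - {"dp": [-1,0,6],"yaw": 0}
    - {"dp": [-1,0,9],"yaw": 0}
    - {"dp": [-1,0,12],"yaw": 0}
    - {"dp": [-1,0,14],"yaw": 0}
    - {"dp": [-1,0,16],"yaw": 0}
    - {"dp": [-1,0,18],"yaw": 0}
    - {"dp": [-1,0,20],"yaw": 0}
    - {"dp": [-1,0,20],"yaw": 0}

```text
clock: 4.65
eef_pos: [446.6, -62.3, 78.0]
tcp_rot: [-3.141, 0.001, 0.377]
contact_force: [0.2, -0.3, 0.5]
opening: -0.004
grasp_force: 0.0
```

Emit:
carry_out:
  targets:
    - {"dp": [0,0,1],"yaw": 0}
    - {"dp": [0,0,2],"yaw": 0}
    - {"dp": [0,0,2],"yaw": 0}

```text
clock: 5.03
eef_pos: [447.2, -62.4, 76.9]
tcp_rot: [3.141, -0.0, 0.377]
contact_force: [-2.1, 0.4, 11.7]
opening: 0.002
grasp_force: 5.7
```

Emit:
carry_out:
  targets:
    - {"dp": [0,0,-3],"yaw": 0}
    - {"dp": [0,0,-15],"yaw": 0}
    - {"dp": [0,0,-45],"yaw": 0}
    - {"dp": [0,0,-85],"yaw": -5}
    - {"dp": [0,0,-130],"yaw": -15}
    - {"dp": [0,0,-170],"yaw": -25}
    - {"dp": [0,0,-205],"yaw": -35}
    - {"dp": [0,0,-225],"yaw": -45}
    - {"dp": [0,0,-230],"yaw": -55}
    - {"dp": [0,0,-230],"yaw": -65}
    - {"dp": [0,0,-230],"yaw": -75}
    - {"dp": [0,0,-230],"yaw": -85}

```text
clock: 6.52
eef_pos: [446.7, -62.2, 307.0]
tcp_rot: [3.141, 0.0, 1.866]
contact_force: [0.2, 0.0, 0.1]
opening: 0.004
grasp_force: 0.0
```

```bash
python3 - <<'E'
from h import *
np.set_printoptions(precision=1,suppress=True)
todp([583.3,-9,300],21.3)
w=r.grab_frame('wrist')
cv2.imwrite('pics/w2.png',cv2.resize(w[:,:,::-1],(800,600),interpolation=cv2.INTER_CUBIC))
print(px('wrist',[583.3,-9,263]),px('wrist',[447,-62,69]),px('wrist',[447,-62,84]))
E
```

```text
pos [446.7 -62.2 307. ] tooly 16.912474024475788 dp [ 11.2 146.2   7. ] yaw cw -4.387525975524227 t 6.525 F [0.2 0.  0.1] open 0.0043962494857366485 q6 -0.4369640760610714
[499.1 228.1] [279.8 177.4] [279.8 180.1]
```

View pics/w2.png

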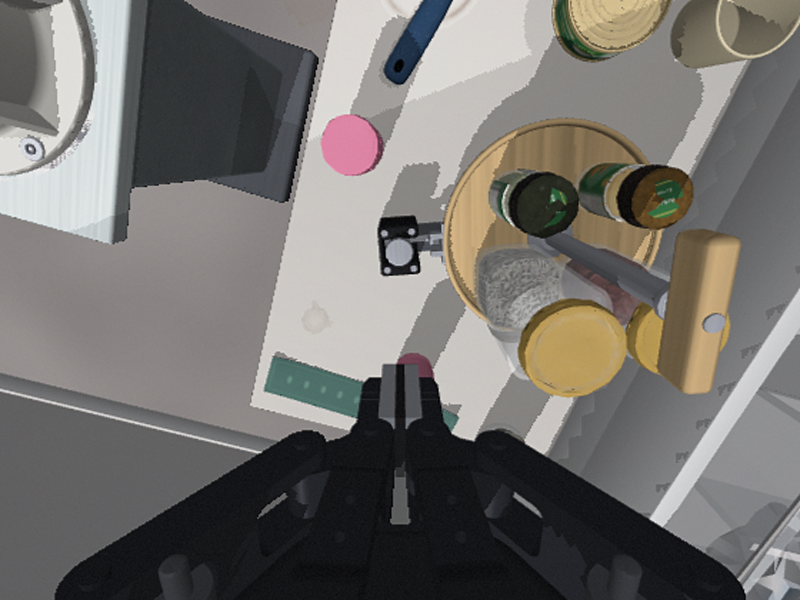

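The button sits low in its housing at (400,250). The cap in the middle of the bar at (713,323) falls within about 3 px of the prediction (713,326). The bean jar's brown contents are at (620,290), behind the rice jar.

Emit:
carry_out:
  targets:
    - {"dp": [1,10,0],"yaw": -1}
    - {"dp": [3,40,0],"yaw": -3}
    - {"dp": [6,75,0],"yaw": -4.4}
    - {"dp": [9,110,0],"yaw": -4.4}
    - {"dp": [11,136,0],"yaw": -4.4}
    - {"dp": [11,146,0],"yaw": -4.4}
    - {"dp": [11,146,0],"yaw": -4.4}
    - {"dp": [11,146,0],"yaw": -4.4}
  fingers: 0.1

```text
clock: 7.58
eef_pos: [583.0, -10.4, 306.3]
tcp_rot: [-3.141, -0.0, 1.936]
contact_force: [0.4, -0.3, -0.7]
opening: 0.548
grasp_force: 0.0
```

```bash
python3 - <<'E'
from h import *
np.set_printoptions(precision=1,suppress=True)
todp([583.3,-9,240],21.3)
E
```

```text
pos [583.  -10.4 306.3] tooly 20.92929593608522 dp [ 1.2  0.8 66.3] yaw cw -0.3707040639147863 t 7.575 F [ 0.4 -0.3 -0.7] open 0.5483704742530616 q6 -0.38552966997724514
```

Emit:
carry_out:
  targets:
    - {"dp": [1,0.5,8],"yaw": -0.4}
    - {"dp": [1,0.5,22],"yaw": -0.4}
    - {"dp": [1,0.5,36],"yaw": -0.4}
    - {"dp": [1,0.5,50],"yaw": -0.4}
    - {"dp": [1,0.5,60],"yaw": -0.4}
    - {"dp": [1,0.5,66],"yaw": -0.4}
    - {"dp": [1,0.5,66],"yaw": -0.4}

```text
clock: 8.45
eef_pos: [583.7, -9.0, 239.9]
tcp_rot: [-3.141, -0.0, 1.944]
contact_force: [0.0, 0.2, 0.3]
opening: 0.551
grasp_force: 0.0
```

Emit:
carry_out:
  targets:
    - {"dp": [0,0,0],"yaw": 0}
    - {"dp": [0,0,0],"yaw": 0}
    - {"dp": [0,0,0],"yaw": 0}
    - {"dp": [0,0,0],"yaw": 0}
    - {"dp": [0,0,0],"yaw": 0}
    - {"dp": [0,0,0],"yaw": 0}
  fingers: -1
  grip_force: 40

```text
clock: 9.2
eef_pos: [583.2, -9.4, 241.0]
tcp_rot: [-3.14, 0.0, 1.944]
contact_force: [-5.0, -1.6, 4.2]
opening: 0.178
grasp_force: 40.1
```

Gripped at about 16 mm, which matches the bar. I'll turn clockwise.

Emit:
carry_out:
  targets:
    - {"dp": [0,0,0],"yaw": 0.5}
    - {"dp": [0,0,0],"yaw": 1.5}
    - {"dp": [0,0,0],"yaw": 3.5}
    - {"dp": [0,0,0],"yaw": 6.5}
    - {"dp": [0,0,0],"yaw": 10.5}
    - {"dp": [0,0,0],"yaw": 15}
    - {"dp": [0,0,0],"yaw": 19.5}
    - {"dp": [0,0,0],"yaw": 24}
    - {"dp": [0,0,0],"yaw": 28}
    - {"dp": [0,0,0],"yaw": 31}
    - {"dp": [0,0,0],"yaw": 33}
    - {"dp": [0,0,0],"yaw": 34}

```text
clock: 10.7
eef_pos: [582.8, -9.4, 240.9]
tcp_rot: [-3.14, 0.001, 1.35]
contact_force: [-5.9, -1.5, 5.8]
opening: 0.181
grasp_force: 40.3
```

```bash
python3 - <<'E'
from h import *
np.set_printoptions(precision=1,suppress=True)
todp([583.3,-9,240],21.3);s=r.sense();print(s['wrist_torque'])
t=r.grab_frame('top')
cv2.imwrite('pics/t3.png',cv2.resize(t[130:310,190:390,::-1],(800,600)[:1]+(720*5//6,),interpolation=cv2.INTER_CUBIC))
E
```

```text
pos [582.8  -9.4 240.9] tooly -12.659573212086727 dp [0.5 0.4 0.9] yaw cw -33.959573212086724 t 10.7 F [-5.9 -1.5  5.8] open 0.18081354978919092 q6 0.20306882654123534
[-0.3  0.9  0.1]
```

View pics/t3.png

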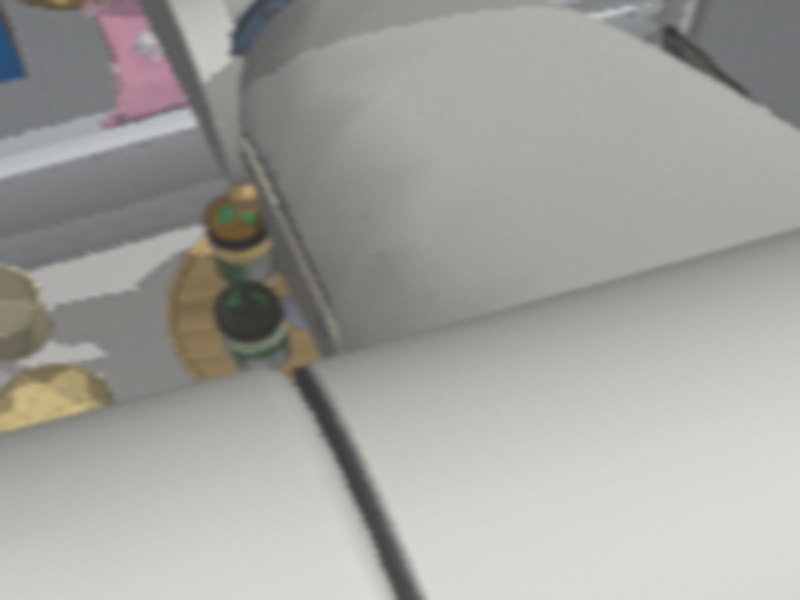

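The arm hides much of the top view, but the spice jars have moved round clockwise to (238,225) and (250,310), so the tray turns with the handle. Total so far is 34°; next comes about 98°.

Emit:
carry_out:
  targets:
    - {"dp": [0,0,0],"yaw": 0.5}
    - {"dp": [0,0,0],"yaw": 1.5}
    - {"dp": [0,0,0],"yaw": 3.5}
    - {"dp": [0,0,0],"yaw": 7}
    - {"dp": [0,0,0],"yaw": 12}
    - {"dp": [0,0,0],"yaw": 18}
    - {"dp": [0,0,0],"yaw": 24}
    - {"dp": [0,0,0],"yaw": 30}
    - {"dp": [0,0,0],"yaw": 36}
    - {"dp": [0,0,0],"yaw": 42}
    - {"dp": [0,0,0],"yaw": 48}
    - {"dp": [0,0,0],"yaw": 54}

```text
clock: 12.25
eef_pos: [582.4, -9.1, 240.9]
tcp_rot: [-3.141, 0.002, 0.405]
contact_force: [-8.5, -0.5, 6.6]
opening: 0.183
grasp_force: 40.5
```

Emit:
carry_out:
  targets:
    - {"dp": [0,0,0],"yaw": 6}
    - {"dp": [0,0,0],"yaw": 12}
    - {"dp": [0,0,0],"yaw": 18}
    - {"dp": [0,0,0],"yaw": 24}
    - {"dp": [0,0,0],"yaw": 30}
    - {"dp": [0,0,0],"yaw": 35}
    - {"dp": [0,0,0],"yaw": 39}
    - {"dp": [0,0,0],"yaw": 42}
    - {"dp": [0,0,0],"yaw": 43.5}
    - {"dp": [0,0,0],"yaw": 44}
    - {"dp": [0,0,0],"yaw": 44}
    - {"dp": [0,0,0],"yaw": 44}

```text
clock: 13.75
eef_pos: [582.4, -8.7, 240.9]
tcp_rot: [3.141, 0.002, -0.36]
contact_force: [-8.7, 0.9, 7.1]
opening: 0.184
grasp_force: 40.5
```

```bash
python3 - <<'E'
from h import *
np.set_printoptions(precision=1,suppress=True)
todp([583.3,-9,240],21.3);s=r.sense();print(s['wrist_torque'])
t=r.grab_frame('scene');w=r.grab_frame('wrist')
f=t[140:300,190:350];c=np.zeros((600,800,3),np.uint8)
c[:400,:400]=cv2.resize(f,(400,400),interpolation=cv2.INTER_CUBIC);c[:300,400:]=cv2.resize(w,(400,300))
cv2.imwrite('pics/s4.png',c[:400,:,::-1])
E
```

```text
pos [582.4  -8.7 240.9] tooly -110.6205437317261 dp [0.9 0.  0.9] yaw cw -131.9205437317261 t 13.75 F [-8.7  0.9  7.1] open 0.18403561183550549 q6 1.9127341154753161
[ 0.3  1.2 -0. ]
```

View pics/s4.png

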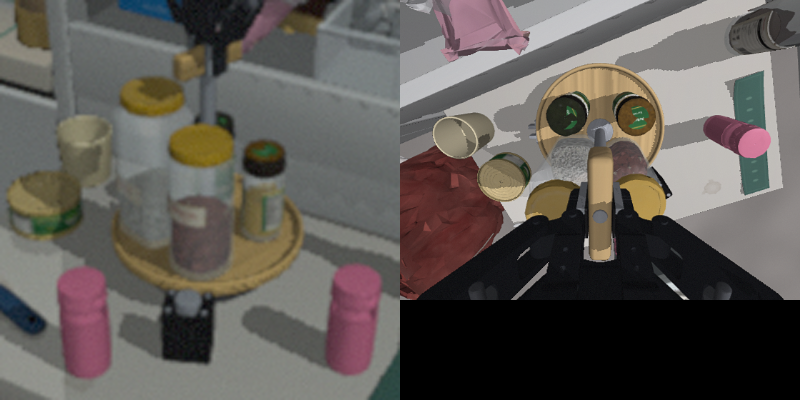

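The crop shows the bean jar (brown beans, shorter) at the front. Its lid is at crop (201,140) and its foot at (200,262), with the button at (188,298). I'll work out its angle.

```bash
python3 - <<'E'
from h import *
np.set_printoptions(precision=1,suppress=True)
A=np.array([583.3,-9]);f=np.degrees(np.arctan2(-62+9,447-583.3))
t=r.grab_frame('scene')[140:300,190:350,::-1]
c=cv2.resize(t[40:135,50:130],None,fx=6,fy=6,interpolation=cv2.INTER_CUBIC)
# predicted outlines: lid circle z190 and base circle, for perfect position
def draw(d,col):
    C=A+57*np.array([np.cos(np.radians(f+d)),np.sin(np.radians(f+d))])
    for z,R in((190,29),(45,34)):
        q=[(px('scene',[*(C+R*np.array([np.cos(a),np.sin(a)])),z])-[240,180]+.5)*6-.5 for a in np.linspace(0,6.28,60)]
        cv2.polylines(c,[np.int32(q)],True,col,1)
draw(0,(0,255,0));draw(10,(255,0,0))
cv2.imwrite('pics/s5.png',c)
for p in [(201,140)]: 
    q=onz('scene',190+(p[0]+.5)*.4-.5,140+(p[1]+.5)*.4-.5,190);v=q[:2]-A;print(q,np.hypot(*v),np.degrees(np.arctan2(v[1],v[0]))-f)
E
```

```text
[530.4 -31.  190. ] 57.308509242808604 1.2820898553876248
```

View pics/s5.png

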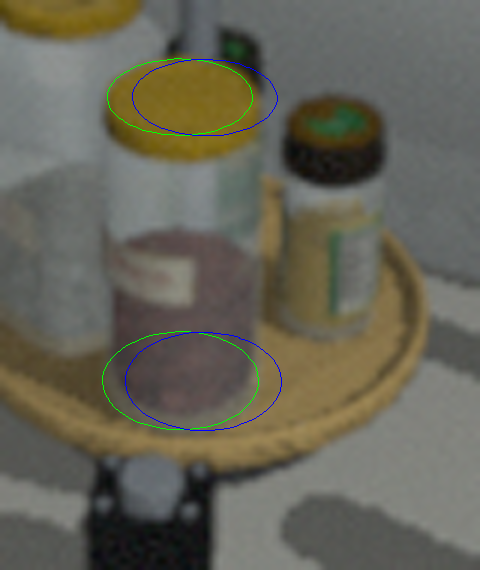

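The jar stands about 1.5° counter-clockwise of straight front, so I'll trim that.

Emit:
carry_out:
  targets:
    - {"dp": [0,0,0],"yaw": 0.7}
    - {"dp": [0,0,0],"yaw": 1.5}
    - {"dp": [0,0,0],"yaw": 1.5}
    - {"dp": [0,0,0],"yaw": 1.5}
    - {"dp": [0,0,0],"yaw": 1.5}
    - {"dp": [0,0,0],"yaw": 1.5}

```text
clock: 14.65
eef_pos: [582.4, -8.6, 240.9]
tcp_rot: [3.141, 0.003, -0.386]
contact_force: [-8.2, 2.7, 7.5]
opening: 0.182
grasp_force: 40.5
```

```bash
python3 - <<'E'
from h import *
s=r.sense();print(s['clock'],s['opening'],s['grasp_force'],abs(np.array(s['qvel'])).max(),s['tcp_rot'])
print(r.sign_off())
E
```

```text
14.65 0.1820667869583447 40.47884336091556 0.0021585024301637484 [ 3.14118368e+00  2.52065482e-03 -3.86108135e-01]
the job is handed in; nothing more can be done
None
```

The catch button is pressed down and holding, the bean jar stands at the front within about 1–2° of straight behind the button, and the gripper still holds the T-handle; the job was handed in at 14.65 s.

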